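# Load the router's tool rail in order of cutter diameter

## Robot

A 7-joint arm with a two-finger parallel gripper is mounted at the origin on the work surface. World frame = base frame: x ahead of the robot, y to its left, z up, the work surface at z = 0. Lengths are in m, angles in rad, forces in N, time in s.
With the tool pointing down it reaches from about 0.425 to 0.825 m from the base axis. Payload 3.6 kg.
Tool frame: the origin (TCP) lies between the finger pads; the fingertips stand 11 mm ahead of it and the grasp point (between the pads) lies 8 mm behind it; y points along the fingers, z is the direction in which the jaws open and shut, and the axes are right-handed (so a half turn about y gives the same grasp; the last joint's range is limited). The gripper opens to 93 mm and grips with 3 to 60 N. Pads are 15 mm wide; open, the fingers measure 128 mm over their backs; the gripper's body (75 mm by 188 mm) begins 65 mm behind the grasp point.
Start: joints at [-1.325, 0.615, -0.013, 1.423, 0.008, 1.103, -0.04], TCP at [0.175, 0.626, 0.23] pointing down, gripper open.
Joint ranges: [-3.12, 3.12], [-0.3, 2.06], [-1.34, 1.32], [0.26, 2.42], [-1.36, 4.5], [0.01, 1.98], [-2.84, 2.84]. Speed limits (rad/s): [2.79, 2.79, 3.14, 3.14, 3.14, 3.14, 3.14].

## Interface

Orientations are given as a unit quaternion [w, x, y, z].
In Python, from cell import manip, eyes, nets gives the robot as it stands.
- The arm moves only by the shell command python3 -m pendant 'ROWS'. ROWS is a JSON object of lists of equal length, an entry for each row: "hand": the opening, from 0 (shut) to 1 (fully open); "offset": the shift along the world's x, y, z in mm, a list of three; "spin": the turn about the world's z in rad. A call has exactly 5 rows; each row shifts and turns the commanded pose from where the row before left it; what a row does not reach is not made up. A row lasts 1/10 s, in which the tool goes at most 50 mm and 8.59 degrees, less where a joint would pass 70% of its speed; a pose out of reach is approached as far as the arm can. A call with a gripper value outside its range is refused whole. The fingers move at their own pace and stop on an object; the grip force is fixed at half the most. Time passes only in rows, so rows that do not move let the fingers close, or fill a call up. It gives the time, the measured TCP pose, the force and the opening at its end, in the units of the state.
- manip.get_state(): the state, without advancing time (a new reading comes with each control period).
- eyes.capture(name): name is "side" or "top"; returns the picture (420x560x3 uint8, blue, green, red); there is no depth.
- eyes.camera_info(name): a dict with "K" (3x3 intrinsics, pixels), "world_from_camera" (4x4, takes a point from camera to world coordinates). Camera axes: x right, y up, looking along -z (the intrinsics and any distortion apply to the point x, -y, -z); pixel columns grow to the right and rows downward; lengths in m; the calibration is good to about 2 mm. A picture is of the moment at which its call begins. camera_info takes no time and is no camera call.
- manip.sign_off(): hands the job in, once; it reports no verdict.
Trained networks look in the newest picture that a camera, given by its name, has taken for a name from the list of things; names that differ only in an ending like _2 or _b are one class to them, and where a whole thing is asked for, a point or a joint stands for the part that bears it (a point fixed in the world has none). Each returns a list of dicts, best first, with "confidence" (0 to 1); they miss things now and then, are a little off and sometimes report something else, mostly with a low value. They report only what shows in the picture. A call takes as long as a camera call. They do not tell look-alikes from the thing itself.
- nets.look_for(camera, thing): "extent" ([left, top, width, height] in pixels, round what is visible of it).
- nets.outline_of(camera, thing): "region" (420x560 bool, what is visible of it) and "extent" ([left, top, width, height] in pixels, round what is visible of it).
- nets.spot_point(camera, thing): "uv" ([column, row] in pixels: a listed point, or the origin of a listed thing).
The state is a dict: "clock": time; "joint_pos": joint angles; "dq": joint speeds; "tau": joint torques, N m; "tcp_pos": TCP position; "tool_rot": TCP orientation; "wrist_force": force on the tool from outside, world axes, zero at the start; "moment": the same for the moment, N m; "finger_gap": finger opening in m.
Only numpy, scipy, OpenCV 4.12 (cv2) and the standard library are available. Lean on these libraries where they do the work, as an engineer would, in place of code of your own. Each camera call takes 0.05 s, during which the arm holds its last target. There are 200 camera calls.

## Task

Move the four tool holders from the white carry block to the tool rail, sorted by cutter diameter: the thinnest cutter goes in the pocket next to the round tool-length sensor, then ever wider ones, so that the widest is farthest from the sensor. Seat each one fully, cutter up, with its flange flat on the pocket plate; the carbide chips easily, so lower the holders in and do not drop them or tip them over.

Things in the scene. Friction and masses are not known exactly. Their poses are not given: they have to be found in the camera images.
- tool_needle_nut (a point): Tool holder, upright, with the 6 mm cutter (thin end mill), tip 20 mm above the top of the dark round nut (34 wide, 22 high). Point: on the axis, mid-height of the nut, 41 mm above the flange's base, 112 above the stud's end. z: up the axis. Holders differ by the cutter alone. Below the nut: neck 31 mm wide, 14 long; flange 50 wide, 16 thick; taper 51 long, 32 to 18 wide; stud 13 wide, 20 long.
- tool_mill_nut (a point): Tool holder, upright, with the 12 mm cutter (end mill), tip 22 mm above the top of the dark round nut (34 wide, 22 high). Point: on the axis, mid-height of the nut, 41 mm above the flange's base, 112 above the stud's end. z: up the axis. At the start the holders hang in the 36 mm holes, 85 mm apart in a row, of a fixed white block, 80 x 350 x 87 mm high, on the robot's side of the rail.
- tool_groove_nut (a point): Tool holder, upright, with the 20 mm cutter (head 14 mm high on a neck), tip 22 mm above the top of the dark round nut (34 wide, 22 high). Point: on the axis, mid-height of the nut, 41 mm above the flange's base, 112 above the stud's end. z: up the axis. Lift any holder 75 mm to clear its hole, 155 mm to pass over others. It weighs about 0.42 kg.
- tool_face_nut (a point): Tool holder, upright, with the 30 mm cutter (flat head 11 mm high, nearly as wide as the nut), tip 17 mm above the top of the dark round nut (34 wide, 22 high). Point: on the axis, mid-height of the nut, 41 mm above the flange's base, 112 above the stud's end. z: up the axis. Grip a holder by its nut, from any side.
- pocket_a_mouth (a point): One of four equal rail pockets: grey plate 66 mm wide, 12 thick, with a 36 mm through hole. They stand 80 mm apart in a row; the letters' order varies. Point: hole centre at the plate's top, 87 mm above the bed, free below. y: along the rail, z: up. Seated, a holder's taper hangs in the hole, flange flat on the plate, nut's middle 41 mm above this point.
- pocket_b_mouth (a point): One of four equal rail pockets: grey plate 66 mm wide, 12 thick, with a 36 mm through hole. They stand 80 mm apart in a row; the letters' order varies. Point: hole centre at the plate's top, 87 mm above the bed, free below. y: along the rail, z: up. Seated, a holder's taper hangs in the hole, flange flat on the plate, nut's middle 41 mm above this point.
- pocket_c_mouth (a point): One of four equal rail pockets: grey plate 66 mm wide, 12 thick, with a 36 mm through hole. They stand 80 mm apart in a row; the letters' order varies. Point: hole centre at the plate's top, 87 mm above the bed, free below. y: along the rail, z: up. Seated, a holder's taper hangs in the hole, flange flat on the plate, nut's middle 41 mm above this point.
- pocket_d_mouth (a point): One of four equal rail pockets: grey plate 66 mm wide, 12 thick, with a 36 mm through hole. They stand 80 mm apart in a row; the letters' order varies. Point: hole centre at the plate's top, 87 mm above the bed, free below. y: along the rail, z: up. Seated, a holder's taper hangs in the hole, flange flat on the plate, nut's middle 41 mm above this point.
- sensor_top (a point): Tool-length sensor: fixed round silver puck 48 mm wide, 36 high, black collar, 28 mm steel button, on a holeless plate at either end of the rail (a rectangular aluminium air block with two blue hoses is at the other end). In line with the pockets, 80 mm from the nearest (160, 240, 320 from the others). Point: centre of the button's top, 36 mm above the plates.
There are look-alikes about, which are no part of the job. Leave any green or turquoise look-alike of the part that bears tool_face_nut alone. Leave any green or red look-alike of the part that bears tool_mill_nut alone.

How it is judged:
By the outcome, as a careful person would: the job done as asked, in the order asked, and still so for the second after the job is handed in, with the robot touching nothing.
It also fails if it takes over 96 s, if anything falls off the work surface, if the arm or the gripper's body presses on something with over 40 N, if the wrist force passes 120 N, or if a joint passes its speed limit or range.

## Working session

There is one attempt and no reset: what is moved stays moved. The work goes in short steps, Python scripts to look and compute and a shell command to move; the robot and the scene stay as the last step left them, time stands still between calls to the robot, and variables do not carry over. Pictures are saved under pics/ and viewed, about 12 in all and at most 16, crops included, and the job is handed in when it is done.

```bash
ls; mkdir -p pics; python3 - <<'E'
from cell import manip, eyes, nets
import cv2, numpy as np
s=manip.get_state(); print({k:np.round(v,3).tolist() for k,v in s.items()})
for c in("side","top"):
    im=eyes.capture(c); cv2.imwrite(f"pics/{c}0.png",im)
    i=eyes.camera_info(c); print(c,i.keys(),np.round(i["K"],1).tolist(),np.round(i["world_from_camera"],3).tolist())
    for t in["tool_needle_nut","tool_mill_nut","tool_groove_nut","tool_face_nut","pocket_a_mouth","sensor_top"]:
        print(c,t,[(np.round(d["uv"],1).tolist(),round(d["confidence"],2)) for d in nets.spot_point(c,t)])
E
```

```text
pics
{'clock': 0.0, 'joint_pos': [-1.324, 0.616, -0.013, 1.425, 0.008, 1.103, -0.04], 'dq': [-0.0, 0.002, 0.002, -0.002, 0.0, -0.0, -0.0], 'tau': [0.0, -45.893, 0.209, -16.575, -0.061, 0.02, 0.0], 'tcp_pos': [0.175, 0.625, 0.229], 'tool_rot': [-0.7, 0.701, -0.096, 0.096], 'wrist_force': [0.085, 0.168, 0.192], 'moment': [0.035, 0.009, -0.008], 'finger_gap': 0.093}
side dict_keys(['K', 'world_from_camera']) [[445.4, 0.0, 282.8], [0.0, 445.4, 210.0], [0.0, 0.0, 1.0]] [[0.9, 0.316, -0.3, 0.217], [-0.436, 0.671, -0.6, -0.605], [0.011, 0.671, 0.741, 0.866], [0.0, 0.0, 0.0, 1.0]]
side tool_needle_nut [([250.6, 217.4], 0.9)]
side tool_mill_nut [([326.1, 245.2], 0.82), ([321.7, 336.3], 0.63), ([266.6, 244.7], 0.55)]
side tool_groove_nut [([239.2, 191.5], 0.63)]
side tool_face_nut [([342.0, 277.2], 0.96), ([221.4, 276.5], 0.69), ([276.9, 278.2], 0.55)]
side pocket_a_mouth [([266.3, 244.9], 0.56)]
side sensor_top [([298.6, 156.0], 0.93)]
top dict_keys(['K', 'world_from_camera']) [[421.6, 0.0, 279.9], [0.0, 421.6, 206.4], [0.0, 0.0, 1.0]] [[-0.028, 0.973, -0.23, 0.314], [-1.0, -0.027, 0.007, -0.033], [0.0, 0.23, 0.973, 1.04], [0.0, 0.0, 0.0, 1.0]]
top tool_needle_nut [([259.0, 252.2], 0.86)]
top tool_mill_nut [([311.6, 195.7], 0.93), ([294.4, 251.3], 0.72), ([399.6, 241.9], 0.6)]
top tool_groove_nut [([219.0, 244.6], 0.72)]
top tool_face_nut [([353.7, 193.8], 0.95), ([312.4, 297.7], 0.93), ([337.5, 251.6], 0.74)]
top pocket_a_mouth [([330.9, 153.6], 0.56)]
top sensor_top [([189.8, 165.1], 0.87), ([297.9, 159.0], 0.21)]
```

View pics/side0.png

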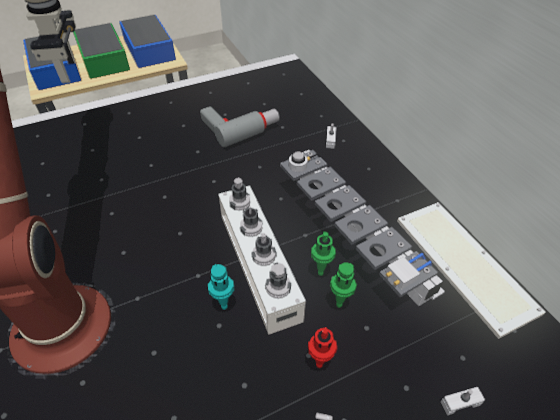

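View pics/top0.png

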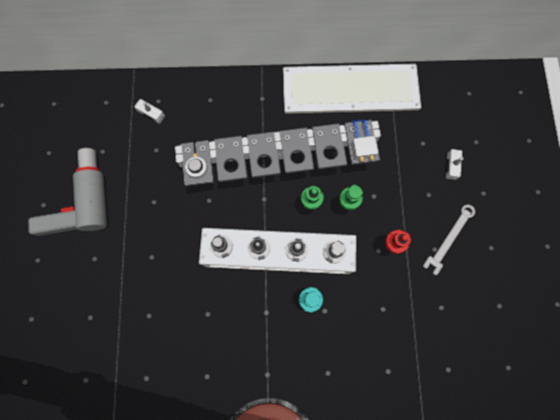

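```bash
cat > h.py <<'E'
from cell import manip, eyes, nets
import cv2, numpy as np
def world(c,uv,z):
    i=eyes.camera_info(c);T=np.array(i["world_from_camera"]);K=np.array(i["K"])
    d=np.linalg.inv(K)@[uv[0],uv[1],1]; d=T[:3,:3]@[d[0],-d[1],-d[2]]
    return T[:3,3]+d*(z-T[2,3])/d[2]
def pix(c,p):
    i=eyes.camera_info(c);T=np.array(i["world_from_camera"]);K=np.array(i["K"])
    q=T[:3,:3].T@(np.array(p)-T[:3,3]); q=K@[q[0],-q[1],-q[2]]
    return q[:2]/q[2]
E
python3 - <<'E'
from h import *
for c in("side","top"):
    im=eyes.capture(c)
    for t,z in[("tool_needle_nut",.128),("tool_mill_nut",.128),("tool_groove_nut",.128),("tool_face_nut",.128),("pocket_a_mouth",.087),("pocket_b_mouth",.087),("pocket_c_mouth",.087),("pocket_d_mouth",.087),("sensor_top",.123)]:
        for d in nets.spot_point(c,t): print(c,t,np.round(d["uv"]).tolist(),round(d["confidence"],2),np.round(world(c,d["uv"],z)[:2],4))
a=cv2.imread("pics/side0.png")[140:310,200:450]; b=cv2.imread("pics/top0.png")[120:290,170:420]
f=lambda x:cv2.resize(x,None,fx=3,fy=3,interpolation=cv2.INTER_CUBIC)
cv2.imwrite("pics/crop1.png",f(a));cv2.imwrite("pics/crop2.png",f(b))
E
```

```text
side tool_needle_nut [251.0, 215.0] 0.71 [0.4458 0.008 ]
side tool_mill_nut [324.0, 243.0] 0.96 [ 0.5535 -0.1273]
side tool_mill_nut [320.0, 338.0] 0.86 [ 0.4416 -0.312 ]
side tool_mill_nut [266.0, 246.0] 0.75 [ 0.4393 -0.0829]
side tool_mill_nut [250.0, 217.0] 0.46 [0.4416 0.0031]
side tool_groove_nut [240.0, 192.0] 0.89 [0.4494 0.0845]
side tool_groove_nut [335.0, 201.0] 0.56 [ 0.6343 -0.0328]
side tool_face_nut [221.0, 278.0] 0.79 [ 0.3272 -0.1168]
side tool_face_nut [277.0, 282.0] 0.65 [ 0.4222 -0.1727]
side pocket_a_mouth [376.0, 249.0] 0.88 [ 0.6666 -0.1663]
side pocket_b_mouth [336.0, 200.0] 0.83 [0.662  0.0013]
side pocket_d_mouth [316.0, 186.0] 0.85 [0.6422 0.0615]
side sensor_top [296.0, 155.0] 0.66 [0.6293 0.1509]
top tool_needle_nut [261.0, 248.0] 0.64 [0.4364 0.004 ]
top tool_needle_nut [333.0, 154.0] 0.64 [ 0.6498 -0.1648]
top tool_needle_nut [296.0, 158.0] 0.44 [ 0.6417 -0.0802]
top tool_mill_nut [404.0, 237.0] 0.87 [ 0.4524 -0.3078]
top tool_mill_nut [312.0, 195.0] 0.67 [ 0.5543 -0.1119]
top tool_mill_nut [298.0, 248.0] 0.65 [ 0.4343 -0.0754]
top tool_mill_nut [336.0, 251.0] 0.51 [ 0.4272 -0.1585]
top tool_groove_nut [219.0, 242.0] 0.57 [0.4541 0.0959]
top tool_face_nut [311.0, 301.0] 0.94 [ 0.323  -0.0994]
top tool_face_nut [336.0, 251.0] 0.62 [ 0.4274 -0.1578]
top tool_face_nut [356.0, 195.0] 0.58 [ 0.5516 -0.2096]
top pocket_a_mouth [332.0, 154.0] 0.85 [ 0.6652 -0.1681]
top pocket_b_mouth [263.0, 160.0] 0.68 [ 0.6529 -0.0018]
top pocket_b_mouth [258.0, 250.0] 0.22 [0.4398 0.0116]
top pocket_c_mouth [296.0, 157.0] 0.71 [ 0.6585 -0.0819]
top pocket_d_mouth [230.0, 166.0] 0.85 [0.6404 0.0752]
top pocket_d_mouth [263.0, 158.0] 0.65 [ 0.6594 -0.0028]
top sensor_top [192.0, 164.0] 0.59 [0.6346 0.1596]
```

View pics/crop1.png

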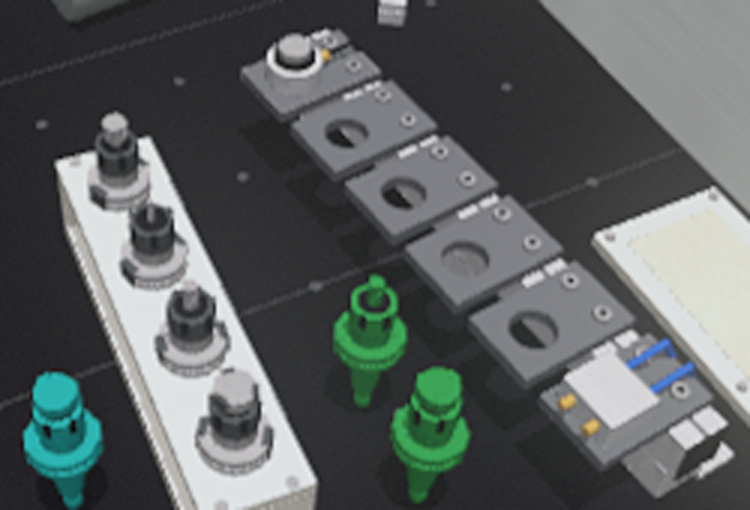

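View pics/crop2.png

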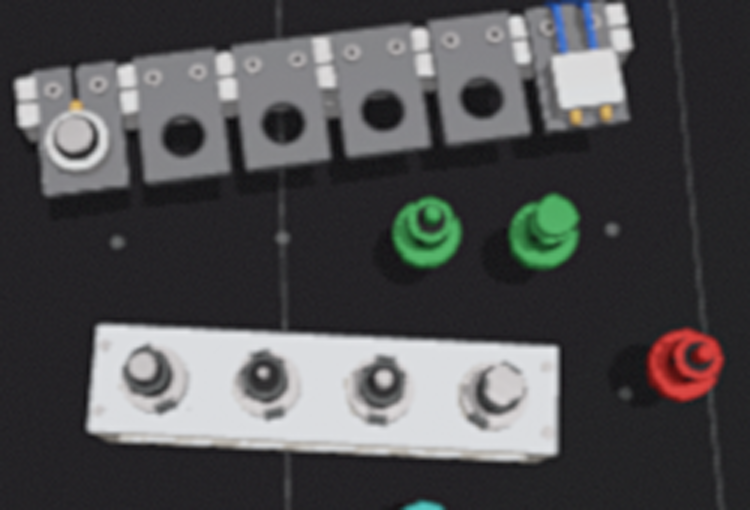

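```bash
cat > fit.py <<'E'
from h import *
from scipy.optimize import least_squares
dets=[]
for r in range(4):
    for c in("side","top"):
        eyes.capture(c)
        for t in["tool_needle_nut","tool_mill_nut","tool_groove_nut","tool_face_nut","pocket_a_mouth","pocket_b_mouth","sensor_top"]:
            dets+=[(c,t[:4],np.array(d["uv"])) for d in nets.spot_point(c,t)]
import pickle; pickle.dump(dets,open("dets.pkl","wb"))
def pts(p):
    u=lambda a:np.array([np.sin(-a),-np.cos(a)])*-1
    out=[]
    for k in range(4): out.append(("tool",[*(p[:2]-u(p[2])*.085*(k-1.5)),.128]))
    for k in range(5): out.append((["sens"]+["pock"]*4)[k] and (["sens"]+["pock"]*4)[k:k+1]+[[*(p[3:5]-u(p[5])*.08*(k-2.5)),.123 if k==0 else .087]])
    return out
def res(p,ds): 
    P=pts(p); return np.concatenate([pix(c,P[i][1])-uv for c,i,uv in ds])
p=np.array([.437,-.035,-.1,.655,-.045,.1])
for it in range(3):
    P=pts(p);ds=[]
    for c,t,uv in dets:
        cand=[(np.hypot(*(pix(c,q)-uv)),i) for i,(n,q) in enumerate(P) if n==t]
        d,i=min(cand)
        if d<[14,10,8][it]: ds.append((c,i,uv))
    for cc in("both","side","top"):
        dd=[x for x in ds if cc in("both",x[0])]
        s=least_squares(res,p,args=(dd,),loss="soft_l1",f_scale=1.5,x_scale=.01)
        print(it,cc,len(dd),np.round(s.x,4),"rms px",round(np.sqrt(np.mean(s.fun**2)),2))
        if cc=="both": pb=s.x
    p=pb
np.save("p.npy",p)
for n,q in pts(p): print(n,np.round(q,4))
for c in("side","top"):
    im=eyes.capture(c); S=3; r0,c0=(140,200) if c=="side" else (120,170)
    im=cv2.resize(im[r0:r0+170,c0:c0+250],None,fx=S,fy=S,interpolation=cv2.INTER_CUBIC)
    for n,q in pts(p):
        for (rad,dz,col) in {"tool":[(.017,.011,(0,255,255)),(.025,-.025,(0,0,255))],"pock":[(.018,0,(0,255,255))],"sens":[(.014,0,(0,255,255))]}[n]:
            a=np.linspace(0,2*np.pi,40)
            L=np.array([(pix(c,np.array(q)+[rad*np.cos(t),rad*np.sin(t),dz])-[c0,r0]+.5)*S for t in a])
            cv2.polylines(im,[L.astype(int)],True,col,1)
    cv2.imwrite(f"pics/ov_{c}.png",im)
E
python3 fit.py; python3 - <<'E'
from h import *
from scipy.spatial.transform import Rotation as R
q=manip.get_state()["tool_rot"];print(np.round(R.from_quat([*q[1:],q[0]]).as_matrix(),3),manip.get_state()["clock"])
E
```

```text
[[ 0.963 -0.     0.269]
 [-0.269 -0.     0.963]
 [-0.    -1.    -0.   ]] 4.9Traceback (most recent call last):
  File "fit.py", line 27, in <module>
    s=least_squares(res,p,args=(dd,),loss="soft_l1",f_scale=1.5,x_scale=.01)
    return func(*args, **kwargs)
    result = trf(vector_fun.fun, vector_fun.jac, x0, f0, J0, lb, ub, ftol, xtol,
                 gtol, max_nfev, x_scale, loss_function, tr_solver,
                 tr_options.copy(), verbose, callback=callback_wrapped)
    return trf_no_bounds(
        fun, jac, x0, f0, J0, ftol, xtol, gtol, max_nfev, x_scale,
        loss_function, tr_solver, tr_options, verbose, callback=callback)
    J = jac(x)
    self._update_jac()
    ~~~~~~~~~~~~~~~~^^
    self.J = self.jac_wrapped(xp_copy(self.x), f0=self.f)
             ~~~~~~~~~~~~~~~~^^^^^^^^^^^^^^^^^^^^^^^^^^^^
    J, dct = approx_derivative(
             ~~~~~~~~~~~~~~~~~^
        self.fun,
        ^^^^^^^^^
    ...<2 lines>...
        **self.finite_diff_options,
        ^^^^^^^^^^^^^^^^^^^^^^^^^^^
    )
    ^
    J, _nfev = _dense_difference(fun_wrapped, x0, f0, h,
               
[... 218 characters left out ...]
 = [f_eval - f0 for f_eval in f_evals]
                                    ^^^^^^^
    f = np.atleast_1d(self.fun(x, *self.args, **self.kwargs))
                      ~~~~~~~~^^^^^^^^^^^^^^^^^^^^^^^^^^^^^^
    return np.atleast_1d(self.fun(x))
                         ~~~~~~~~^^^
    return self.f(x, *self.args, **self.kwargs)
           ~~~~~~^^^^^^^^^^^^^^^^^^^^^^^^^^^^^^
  File "fit.py", line 17, in res
    P=pts(p); return np.concatenate([pix(c,P[i][1])-uv for c,i,uv in ds])
                                     ~~~^^^^^^^^^^^
  File "h.py", line 8, in pix
    i=eyes.camera_info(c);T=np.array(i["world_from_camera"]);K=np.array(i["K"])
ValueError: time passes only in moves, steps and waits
```

```bash
python3 - <<'E'
s=open("h.py").read()
s=s.replace("def world","INFO={c:eyes.camera_info(c) for c in ('side','top')}\ndef world").replace("i=eyes.camera_info(c);","i=INFO[c];")
open("h.py","w").write(s)
f=open("fit.py").read()
a=f.index("dets=[]");b=f.index("def res")
f=f[:a]+'''import pickle; dets=pickle.load(open("dets.pkl","rb"))
def pts(p):
    row=lambda x,y,a,s:np.array([x,y])+s*np.array([-np.sin(a),np.cos(a)])
    out=[("tool",[*row(*p[:3],.085*(1.5-k)),.128]) for k in range(4)]
    return out+[("sens" if k==0 else "pock",[*row(*p[3:],.08*(2.5-k)),.087+.036*(k==0)]) for k in range(5)]
'''+f[b:]
f=f.replace("p=np.array([.437,-.035,-.1,","p=np.array([.437,-.035,-.08,").replace(".655,-.045,.1]",".655,-.045,-.1]")
f=f.replace("-.08,",".1*-1,") if 0 else f
f=f.replace('im=eyes.capture(c); S','im=cv2.imread(f"pics/{c}0.png"); S')
open("fit.py","w").write(f)
E
sed -i 's/-.045,-.1\]/-.045,.1]/' fit.py; python3 fit.py
```

```text
0 both 52 [ 0.4374 -0.0341 -0.0806  0.655  -0.0455  0.1184] rms px 1.92
0 side 24 [ 0.4403 -0.0379 -0.1016  0.6525 -0.0488  0.1142] rms px 1.66
0 top 28 [ 0.4355 -0.0316 -0.077   0.6562 -0.0443  0.1232] rms px 1.56
1 both 52 [ 0.4374 -0.0341 -0.0806  0.655  -0.0455  0.1184] rms px 1.92
1 side 24 [ 0.4403 -0.0379 -0.1016  0.6525 -0.0488  0.1142] rms px 1.66
1 top 28 [ 0.4355 -0.0316 -0.077   0.6562 -0.0443  0.1232] rms px 1.56
2 both 52 [ 0.4374 -0.0341 -0.0806  0.655  -0.0455  0.1184] rms px 1.92
2 side 24 [ 0.4403 -0.0379 -0.1016  0.6525 -0.0488  0.1142] rms px 1.66
2 top 28 [ 0.4355 -0.0316 -0.077   0.6562 -0.0443  0.1232] rms px 1.56
tool [0.4477 0.093  0.128 ]
tool [0.4408 0.0082 0.128 ]
tool [ 0.434  -0.0765  0.128 ]
tool [ 0.4271 -0.1612  0.128 ]
sens [0.6314 0.1531 0.123 ]
pock [0.6409 0.0736 0.087 ]
pock [ 0.6503 -0.0058  0.087 ]
pock [ 0.6598 -0.0852  0.087 ]
pock [ 0.6692 -0.1647  0.087 ]
```

View overlay.

View pics/ov_side.png

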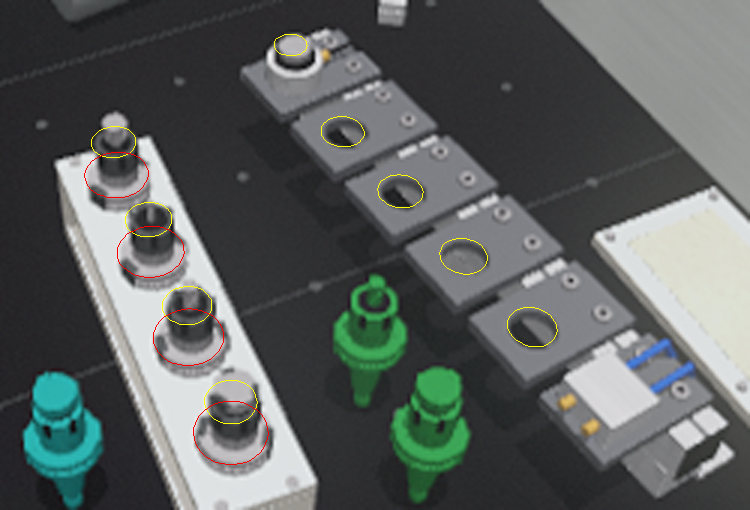

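View pics/ov_top.png

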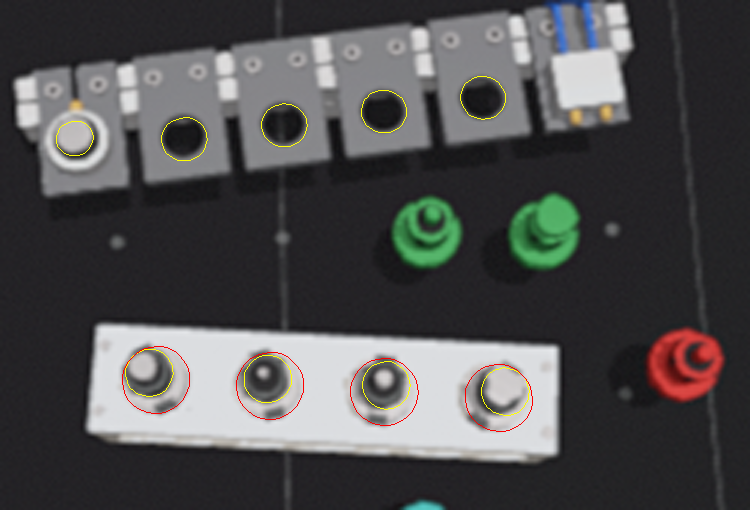

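```bash
cat > ref.py <<'E'
from h import *
from scipy.optimize import differential_evolution
from scipy.ndimage import map_coordinates
G={c:np.float64(cv2.cvtColor(cv2.imread(f"pics/{c}0.png"),cv2.COLOR_BGR2GRAY)) for c in INFO}
def projall(c,P):
    T=np.array(INFO[c]["world_from_camera"]);K=np.array(INFO[c]["K"])
    q=(P-T[:3,3])@T[:3,:3]; q=(q*[1,-1,-1])@K.T; return q[:,:2]/q[:,2:]
def samp(c,P): 
    uv=projall(c,P); return map_coordinates(G[c],[uv[:,1],uv[:,0]],order=1)
t=np.linspace(0,2*np.pi,48,endpoint=False)
def rot(x,y,a,L):
    R=np.array([[np.cos(a),-np.sin(a)],[np.sin(a),np.cos(a)]]); return L@R.T+[x,y]
def holes(r): return np.concatenate([np.c_[r*np.cos(t),.08*(1.5-k)+r*np.sin(t)] for k in range(4)])
def rect(d):
    X,Y=.04+d,.175+d; s=np.linspace(-.95,.95,60)
    return np.concatenate([np.c_[X+0*s,Y*s],np.c_[-X+0*s,Y*s],np.c_[X*s,Y+0*s],np.c_[X*s,-Y+0*s]])
def cost(p,f,i,o,cs): 
    z=lambda L:np.c_[rot(*p,L),np.full(len(L),.087)]
    return -sum(np.mean(np.tanh((samp(c,z(o))-samp(c,z(i)))/40)) for c in cs)
for name,i,o,p0 in[("rail",holes(.016),holes(.020),(.655,-.0455,.118)),("block",rect(.002),rect(-.002),(.437,-.034,-.08))]:
    for cs in(["side"],["top"],["side","top"]):
        b=[(p0[0]-.012,p0[0]+.012),(p0[1]-.012,p0[1]+.012),(p0[2]-.05,p0[2]+.05)]
        s=differential_evolution(cost,b,args=(0,i,o,cs),seed=1,tol=1e-6)
        print(name,cs,np.round(s.x,4),round(s.fun,3))
        L=(np.c_[np.zeros(4),(.08 if name=="rail" else .085)*np.array([1.5,.5,-.5,-1.5])])
    print(np.round(rot(*s.x,L),4).tolist())
E
python3 ref.py
```

```text
rail ['side'] [ 0.656  -0.0485  0.1083] -0.694
rail ['top'] [ 0.6562 -0.0446  0.1064] -0.893
rail ['side', 'top'] [ 0.6563 -0.0467  0.1069] -1.477
[[0.6434, 0.0726], [0.652, -0.007], [0.6605, -0.0865], [0.6691, -0.1661]]
block ['side'] [ 0.4398 -0.035  -0.0718] -0.808
block ['top'] [ 0.4405 -0.0321 -0.0765] -0.902
block ['side', 'top'] [ 0.4402 -0.0337 -0.0765] -1.65
[[0.4499, 0.0934], [0.4435, 0.0086], [0.437, -0.0761], [0.4305, -0.1609]]
```

```bash
python3 -m pendant '{"hand":[0.7,0.7,0.7,0.7,0.7],"offset":[[40,-25,4],[40,-25,4],[40,-25,4],[40,-25,4],[40,-25,4]],"spin":[-0.13,-0.13,-0.13,-0.13,-0.13]}'
python3 -m pendant '{"hand":[0.7,0.7,0.7,0.7,0.7],"offset":[[8,-48,0],[8,-48,0],[8,-48,0],[8,-48,0],[8,-48,0]],"spin":[-0.13,-0.13,-0.13,-0.13,-0.13]}'
python3 -m pendant '{"hand":[0.7,0.7,0.7,0.7,0.7],"offset":[[5,-48,0],[5,-48,0],[5,-48,0],[5,-48,0],[5,-48,0]],"spin":[0,0,0,0,0]}'
python3 -m pendant '{"hand":[0.7,0.7,0.7,0.7,0.7],"offset":[[0,0,0],[0,0,0],[0,0,0],[0,0,0],[0,0,0]],"spin":[0,0,0,0,0]}'
```

```text
clock: 5.4
tcp_pos: [0.3765, 0.4999, 0.2501]
tool_rot: [0.633, -0.632, 0.316, -0.316]
wrist_force: [1.1, 0.1, 0.2]
finger_gap: 0.0653
clock: 5.9
tcp_pos: [0.4153, 0.2591, 0.25]
tool_rot: [0.499, -0.498, 0.502, -0.502]
wrist_force: [2.0, -0.5, 0.3]
finger_gap: 0.0647
clock: 6.4
tcp_pos: [0.4402, 0.0192, 0.2501]
tool_rot: [-0.5, 0.499, -0.5, 0.501]
wrist_force: [0.8, 0.2, -0.1]
finger_gap: 0.0655
clock: 6.9
tcp_pos: [0.44, 0.0225, 0.2495]
tool_rot: [-0.5, 0.5, -0.5, 0.5]
wrist_force: [-0.2, 0.4, 0.4]
finger_gap: 0.0653
```

```bash
python3 -m pendant '{"hand":[0.7,0.7,0.7,0.7,0.7],"offset":[[3.5,-13,0],[0,0,-40],[0,0,-40],[0,0,-30],[0,0,-20]],"spin":[0,0,0,0,0]}'
python3 - <<'E'
from h import *
print([np.round(manip.get_state()["tcp_pos"],4).tolist() for _ in range(2)])
ims=[]
for c,(r,k) in {"side":(140,190),"top":(170,170)}.items():
    im=eyes.capture(c); ims.append(cv2.resize(im[r:r+130,k:k+190],None,fx=2.1,fy=3,interpolation=3))
cv2.imwrite("pics/g1.png",np.hstack(ims))
E
```

```text
clock: 7.4
tcp_pos: [0.4426, 0.009, 0.1176]
tool_rot: [-0.499, 0.501, -0.501, 0.499]
wrist_force: [-0.3, -0.6, 0.0]
finger_gap: 0.065
[[0.4426, 0.009, 0.1176], [0.4426, 0.009, 0.1176]]
```

View pics/g1.png

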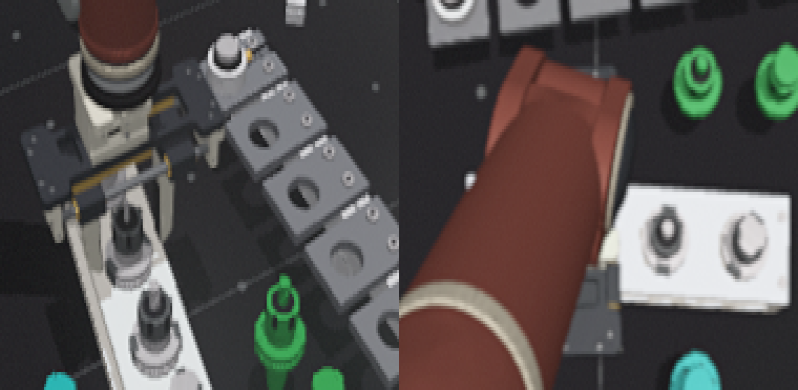

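```bash
python3 -m pendant '{"hand":[0.4,0.3,0.2,0.2,0.2],"offset":[[0,0,2],[0,0,0],[0,0,0],[0,0,0],[0,0,0]],"spin":[0,0,0,0,0]}'
python3 -m pendant '{"hand":[0.2,0.2,0.2,0.2,0.2],"offset":[[0,0,0],[0,0,0],[0,0,0],[0,0,0],[0,0,0]],"spin":[0,0,0,0,0]}'
```

```text
clock: 8.0
tcp_pos: [0.443, 0.0081, 0.1222]
tool_rot: [0.5, -0.5, 0.501, -0.5]
wrist_force: [-2.6, 0.1, 6.2]
finger_gap: 0.0336
clock: 8.5
tcp_pos: [0.443, 0.0081, 0.1222]
tool_rot: [0.5, -0.5, 0.501, -0.5]
wrist_force: [-2.0, 0.5, 6.4]
finger_gap: 0.0333
```

```bash
python3 -m pendant '{"hand":[0.2,0.2,0.2,0.2,0.2],"offset":[[0,0,15],[0,0,30],[0,0,40],[0,0,40],[0,0,38]],"spin":[0,0,0,0,0]}'
python3 -m pendant '{"hand":[0.2,0.2,0.2,0.2,0.2],"offset":[[40,12,0],[40,12.8,0],[40,13,0],[40,13,0],[40.4,13.2,0]],"spin":[0,0,0,0,0]}'
python3 -m pendant '{"hand":[0.2,0.2,0.2,0.2,0.2],"offset":[[0,0,0],[0,0,0],[0,0,0],[0,0,0],[0,0,0]],"spin":[0,0,0,0,0]}'
python3 - <<'E'
from h import *
ims=[]
for c,(r,k) in {"side":(60,230),"top":(90,150)}.items():
    im=eyes.capture(c); ims.append(cv2.resize(im[r:r+190,k:k+130],None,fx=3,fy=3,interpolation=3))
cv2.imwrite("pics/c1.png",np.hstack(ims))
E
```

```text
clock: 9.0
tcp_pos: [0.4424, 0.0079, 0.2854]
tool_rot: [0.499, -0.5, 0.501, -0.5]
wrist_force: [1.0, -0.5, -5.1]
finger_gap: 0.0336
clock: 9.5
tcp_pos: [0.6443, 0.0728, 0.2826]
tool_rot: [0.499, -0.501, 0.501, -0.499]
wrist_force: [0.6, 0.2, -4.0]
finger_gap: 0.033
clock: 10.0
tcp_pos: [0.6433, 0.0715, 0.2852]
tool_rot: [0.499, -0.499, 0.501, -0.501]
wrist_force: [-0.2, 0.1, -5.5]
finger_gap: 0.0334
```

View pics/c1.png

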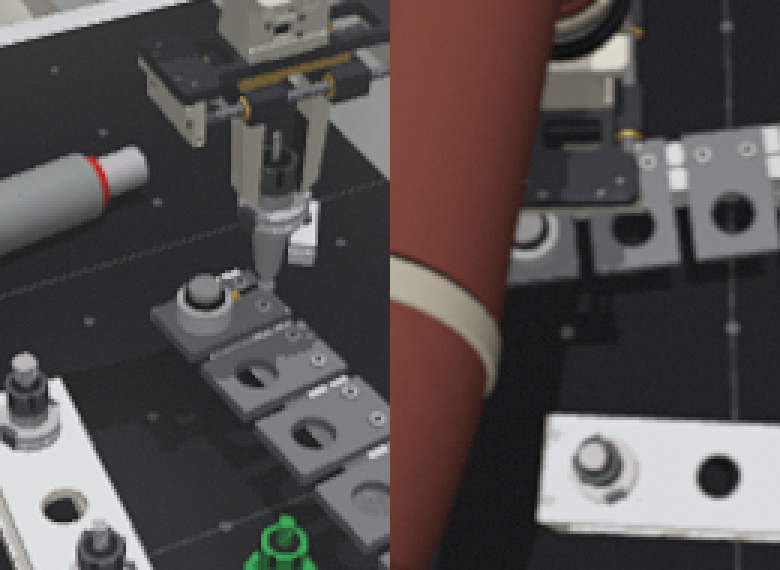

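```bash
python3 - <<'E'
from h import *
for dz in(-.112,-.041+.016,.011,.031): print(dz,(pix("side",[.6433,.072,.2932+dz])-[230,60])*3)
im=cv2.imread("pics/c1.png")[100:300,200:340]
im=cv2.resize(im,None,fx=4,fy=2.9)
cv2.imwrite("pics/c1z.png",im)
E
```

```text
-0.112 [262.42218728 284.06450514]
-0.025 [270.63565414 193.28208036]
0.011 [274.36035112 152.11346912]
0.031 [276.52143186 128.22731322]
```

View pics/c1z.png

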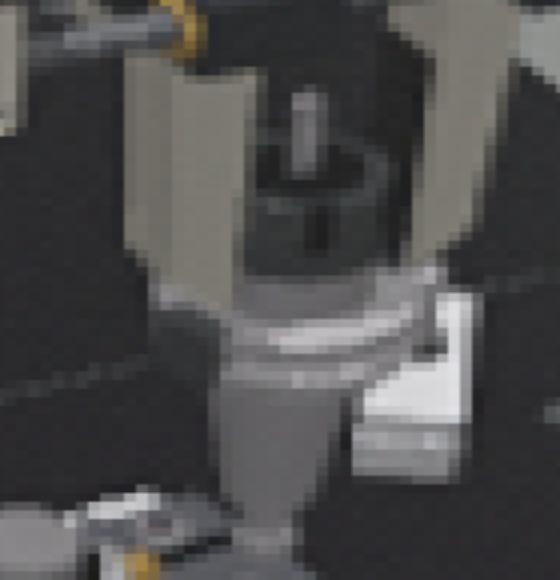

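```bash
python3 -m pendant '{"hand":[0.2,0.2,0.2,0.2,0.2],"offset":[[0,0,-35],[0,0,-35],[0,0,-30],[0,0,-20],[0,0,-15]],"spin":[0,0,0,0,0]}'
python3 -m pendant '{"hand":[0.2,0.2,0.2,0.2,0.2],"offset":[[0,0,-6],[0,0,-6],[0,0,-5],[0,0,-4],[0,0,0]],"spin":[0,0,0,0,0]}'
```

```text
clock: 10.6
tcp_pos: [0.6431, 0.0722, 0.1481]
tool_rot: [0.499, -0.5, 0.501, -0.5]
wrist_force: [-0.8, 0.6, -5.0]
finger_gap: 0.0337
clock: 11.1
tcp_pos: [0.6438, 0.072, 0.1285]
tool_rot: [0.499, -0.5, 0.501, -0.5]
wrist_force: [0.3, -0.6, -4.3]
finger_gap: 0.0331
```

```bash
python3 -m pendant '{"hand":[0.2,0.2,0.2,0.2,0.2],"offset":[[0,0,-2],[0,0,-2],[0,0,-1],[0,0,-1],[0,0,0]],"spin":[0,0,0,0,0]}'
python3 -m pendant '{"hand":[0.2,0.2,0.2,0.2,0.2],"offset":[[0,0,0],[0,0,-1],[0,0,0],[0,0,-1],[0,0,0]],"spin":[0,0,0,0,0]}'
```

```text
clock: 11.6
tcp_pos: [0.6441, 0.072, 0.123]
tool_rot: [0.5, -0.499, 0.5, -0.5]
wrist_force: [0.5, -0.1, -3.7]
finger_gap: 0.0332
clock: 12.1
tcp_pos: [0.6442, 0.0719, 0.1228]
tool_rot: [-0.5, 0.499, -0.5, 0.501]
wrist_force: [-4.2, 0.3, 8.6]
finger_gap: 0.0335
```

```bash
python3 -m pendant '{"hand":[0.25,0.3,0.4,0.55,0.7],"offset":[[0,0,0],[0,0,0],[0,0,0],[0,0,0],[0,0,0]],"spin":[0,0,0,0,0]}'
python3 -m pendant '{"hand":[0.7,0.7,0.7,0.7,0.7],"offset":[[0,0,0],[0,0,20],[0,0,40],[0,0,40],[0,0,30]],"spin":[0,0,0,0,0]}'
python3 - <<'E'
from h import *
im=eyes.capture("side"); r,k=110,200
cv2.imwrite("pics/p1.png",cv2.resize(im[r:r+170,k:k+200],None,fx=3,fy=3,interpolation=3))
E
```

```text
clock: 12.6
tcp_pos: [0.6446, 0.0719, 0.1206]
tool_rot: [-0.5, 0.499, -0.5, 0.501]
wrist_force: [0.9, 0.3, 0.5]
finger_gap: 0.0489
clock: 13.1
tcp_pos: [0.6448, 0.0717, 0.2532]
tool_rot: [-0.5, 0.499, -0.5, 0.501]
wrist_force: [0.5, 0.8, 0.8]
finger_gap: 0.0652
```

View pics/p1.png

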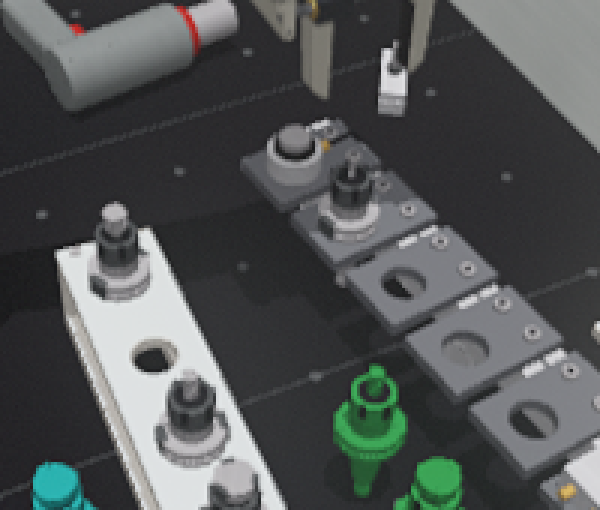

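```bash
python3 -m pendant '{"hand":[0.7,0.7,0.7,0.7,0.7],"offset":[[-35,-25,0],[-35,-25,0],[-35,-25,0],[-35,-25,0],[-35,-25,0]],"spin":[0,0,0,0,0]}'
python3 -m pendant '{"hand":[0.7,0.7,0.7,0.7,0.7],"offset":[[-32.5,-23,0],[0,0,0],[0,0,-20],[0,0,-35],[0,0,-35]],"spin":[0,0,0,0,0]}'
python3 -m pendant '{"hand":[0.7,0.7,0.7,0.7,0.7],"offset":[[0,0,-25],[0,0,-15],[0,0,0],[0,0,0],[0,0,0]],"spin":[0,0,0,0,0]}'
```

```text
clock: 13.65
tcp_pos: [0.4676, -0.054, 0.2505]
tool_rot: [-0.5, 0.499, -0.5, 0.501]
wrist_force: [0.1, -0.7, 0.3]
finger_gap: 0.065
clock: 14.15
tcp_pos: [0.4381, -0.0757, 0.1601]
tool_rot: [-0.501, 0.499, -0.499, 0.501]
wrist_force: [0.3, 0.4, -0.7]
finger_gap: 0.0648
clock: 14.65
tcp_pos: [0.4376, -0.0761, 0.1214]
tool_rot: [-0.5, 0.499, -0.5, 0.501]
wrist_force: [-0.0, -0.4, 0.5]
finger_gap: 0.0649
```

Mill: close, lift, move to P2 (delta +215, +69).

```bash
python3 -m pendant '{"hand":[0.4,0.3,0.2,0.2,0.2],"offset":[[0,0,0],[0,0,0],[0,0,0],[0,0,0],[0,0,0]],"spin":[0,0,0,0,0]}'
python3 -m pendant '{"hand":[0.2,0.2,0.2,0.2,0.2],"offset":[[0,0,0],[0,0,0],[0,0,10],[0,0,20],[0,0,30]],"spin":[0,0,0,0,0]}'
python3 -m pendant '{"hand":[0.2,0.2,0.2,0.2,0.2],"offset":[[0,0,35],[0,0,35],[0,0,34],[0,0,0],[30,9,0]],"spin":[0,0,0,0,0]}'
python3 -m pendant '{"hand":[0.2,0.2,0.2,0.2,0.2],"offset":[[40,13,0],[40,13,0],[40,13,0],[40,13,0],[25,8,0]],"spin":[0,0,0,0,0]}'
python3 -m pendant '{"hand":[0.2,0.2,0.2,0.2,0.2],"offset":[[0,0,0],[0,0,0],[0,0,0],[0,0,0],[0,0,0]],"spin":[0,0,0,0,0]}'
```

```text
clock: 15.15
tcp_pos: [0.4363, -0.076, 0.1208]
tool_rot: [0.5, -0.5, 0.501, -0.5]
wrist_force: [-1.1, 0.6, 2.0]
finger_gap: 0.0336
clock: 15.65
tcp_pos: [0.4346, -0.0756, 0.1799]
tool_rot: [0.498, -0.501, 0.502, -0.499]
wrist_force: [1.4, 0.5, -4.3]
finger_gap: 0.0334
clock: 16.15
tcp_pos: [0.4621, -0.0687, 0.2843]
tool_rot: [0.497, -0.499, 0.503, -0.5]
wrist_force: [-0.1, -0.2, -4.7]
finger_gap: 0.0336
clock: 16.65
tcp_pos: [0.6528, -0.0046, 0.2805]
tool_rot: [0.499, -0.501, 0.501, -0.498]
wrist_force: [-0.4, -0.3, -5.0]
finger_gap: 0.0337
clock: 17.15
tcp_pos: [0.6508, -0.0075, 0.2849]
tool_rot: [0.499, -0.499, 0.501, -0.501]
wrist_force: [0.2, -0.9, -3.9]
finger_gap: 0.0333
```

```bash
python3 -m pendant '{"hand":[0.2,0.2,0.2,0.2,0.2],"offset":[[1,0.3,-35],[0,0,-35],[0,0,-30],[0,0,-20],[0,0,-15]],"spin":[0,0,0,0,0]}'
python3 -m pendant '{"hand":[0.2,0.2,0.2,0.2,0.2],"offset":[[0,0,-6],[0,0,-6],[0,0,-5],[0,0,-4],[0,0,0]],"spin":[0,0,0,0,0]}'
python3 -m pendant '{"hand":[0.2,0.2,0.2,0.2,0.2],"offset":[[0,0,-2],[0,0,-2],[0,0,-1],[0,0,-1],[0,0,0]],"spin":[0,0,0,0,0]}'
```

```text
clock: 17.65
tcp_pos: [0.6515, -0.0066, 0.1482]
tool_rot: [0.499, -0.5, 0.501, -0.5]
wrist_force: [-0.1, -0.9, -4.9]
finger_gap: 0.0334
clock: 18.15
tcp_pos: [0.6524, -0.0067, 0.1285]
tool_rot: [0.499, -0.5, 0.501, -0.5]
wrist_force: [0.3, -0.3, -6.0]
finger_gap: 0.0335
clock: 18.65
tcp_pos: [0.6524, -0.0068, 0.1225]
tool_rot: [0.499, -0.5, 0.501, -0.5]
wrist_force: [-0.3, 0.7, -5.0]
finger_gap: 0.0335
```

```bash
python3 -m pendant '{"hand":[0.2,0.2,0.2,0.2,0.2],"offset":[[0,0,-1],[0,0,0],[0,0,-1],[0,0,0],[0,0,0]],"spin":[0,0,0,0,0]}'
```

```text
clock: 19.15
tcp_pos: [0.6527, -0.0068, 0.121]
tool_rot: [-0.5, 0.499, -0.5, 0.501]
wrist_force: [-0.4, -0.4, -2.0]
finger_gap: 0.0334
```

```bash
python3 -m pendant '{"hand":[0.2,0.2,0.2,0.2,0.2],"offset":[[0,0,-0.5],[0,0,0],[0,0,-0.5],[0,0,0],[0,0,0]],"spin":[0,0,0,0,0]}'
```

```text
clock: 19.65
tcp_pos: [0.6526, -0.0068, 0.1209]
tool_rot: [-0.5, 0.499, -0.5, 0.501]
wrist_force: [-3.0, 0.9, 6.1]
finger_gap: 0.0337
```

```bash
python3 -m pendant '{"hand":[0.25,0.3,0.4,0.55,0.7],"offset":[[0,0,0],[0,0,0],[0,0,0],[0,0,0],[0,0,0]],"spin":[0,0,0,0,0]}'
python3 -m pendant '{"hand":[0.7,0.7,0.7,0.7,0.7],"offset":[[0,0,0],[0,0,20],[0,0,40],[0,0,40],[0,0,30]],"spin":[0,0,0,0,0]}'
python3 -m pendant '{"hand":[0.7,0.7,0.7,0.7,0.7],"offset":[[-40,20,0],[-40,20,0],[-40,20,0],[-40,20,0],[-40,20,0]],"spin":[0,0,0,0,0]}'
python3 -m pendant '{"hand":[0.7,0.7,0.7,0.7,0.7],"offset":[[-2.7,0.2,0],[0,0,0],[0,0,-20],[0,0,-35],[0,0,-33]],"spin":[0,0,0,0,0]}'
python3 -m pendant '{"hand":[0.7,0.7,0.7,0.7,0.7],"offset":[[0,0,-25],[0,0,-15],[0,0,0],[0,0,0],[0,0,0]],"spin":[0,0,0,0,0]}'
```

```text
clock: 20.15
tcp_pos: [0.653, -0.0068, 0.1195]
tool_rot: [-0.5, 0.499, -0.5, 0.501]
wrist_force: [0.5, 1.2, 0.5]
finger_gap: 0.049
clock: 20.65
tcp_pos: [0.6533, -0.0071, 0.2523]
tool_rot: [-0.5, 0.499, -0.5, 0.501]
wrist_force: [1.0, 0.0, -1.0]
finger_gap: 0.0653
clock: 21.15
tcp_pos: [0.451, 0.0939, 0.2496]
tool_rot: [-0.5, 0.499, -0.501, 0.501]
wrist_force: [0.5, 0.7, 0.5]
finger_gap: 0.0653
clock: 21.65
tcp_pos: [0.4524, 0.0924, 0.1611]
tool_rot: [-0.5, 0.498, -0.5, 0.502]
wrist_force: [0.1, 0.1, -0.7]
finger_gap: 0.0654
clock: 22.15
tcp_pos: [0.4514, 0.093, 0.1225]
tool_rot: [-0.5, 0.499, -0.5, 0.501]
wrist_force: [0.5, 0.1, 0.3]
finger_gap: 0.0653
```

```bash
python3 -m pendant '{"hand":[0.4,0.3,0.2,0.2,0.2],"offset":[[-1.5,0.4,-1],[0,0,0],[0,0,0],[0,0,0],[0,0,0]],"spin":[0,0,0,0,0]}'
python3 -m pendant '{"hand":[0.2,0.2,0.2,0.2,0.2],"offset":[[0,0,0],[0,0,0],[0,0,10],[0,0,20],[0,0,30]],"spin":[0,0,0,0,0]}'
python3 -m pendant '{"hand":[0.2,0.2,0.2,0.2,0.2],"offset":[[0,0,35],[0,0,35],[0,0,34],[0,0,0],[30,-25,0]],"spin":[0,0,0,0,0]}'
python3 -m pendant '{"hand":[0.2,0.2,0.2,0.2,0.2],"offset":[[35,-30,0],[35,-30,0],[35,-30,0],[35,-30,0],[30.6,-25,0]],"spin":[0,0,0,0,0]}'
python3 -m pendant '{"hand":[0.2,0.2,0.2,0.2,0.2],"offset":[[10,-9.9,0],[0,0,0],[0,0,0],[0,0,0],[0,0,0]],"spin":[0,0,0,0,0]}'
```

```text
clock: 22.65
tcp_pos: [0.4488, 0.094, 0.1209]
tool_rot: [-0.5, 0.499, -0.5, 0.501]
wrist_force: [0.1, 0.7, 1.1]
finger_gap: 0.0337
clock: 23.15
tcp_pos: [0.4458, 0.0935, 0.1799]
tool_rot: [0.497, -0.502, 0.502, -0.499]
wrist_force: [0.3, 0.7, -4.0]
finger_gap: 0.0334
clock: 23.65
tcp_pos: [0.4742, 0.0736, 0.2838]
tool_rot: [-0.501, 0.502, -0.501, 0.495]
wrist_force: [1.0, 1.6, -3.6]
finger_gap: 0.0337
clock: 24.15
tcp_pos: [0.6486, -0.078, 0.2815]
tool_rot: [0.498, -0.501, 0.502, -0.499]
wrist_force: [0.3, 1.1, -4.5]
finger_gap: 0.0331
clock: 24.65
tcp_pos: [0.6583, -0.0845, 0.2845]
tool_rot: [0.5, -0.5, 0.501, -0.499]
wrist_force: [-0.2, -0.2, -4.3]
finger_gap: 0.0332
```

```bash
python3 -m pendant '{"hand":[0.2,0.2,0.2,0.2,0.2],"offset":[[1.7,-1.7,-35],[0,0,-35],[0,0,-30],[0,0,-20],[0,0,-15]],"spin":[0,0,0,0,0]}'
python3 -m pendant '{"hand":[0.2,0.2,0.2,0.2,0.2],"offset":[[0,0,-6],[0,0,-6],[0,0,-5],[0,0,-4],[0,0,0]],"spin":[0,0,0,0,0]}'
python3 -m pendant '{"hand":[0.2,0.2,0.2,0.2,0.2],"offset":[[0,0,-2],[0,0,-2],[0,0,-1],[0,0,-1],[0,0,0]],"spin":[0,0,0,0,0]}'
```

```text
clock: 25.15
tcp_pos: [0.6597, -0.0864, 0.1482]
tool_rot: [0.5, -0.5, 0.501, -0.499]
wrist_force: [-0.0, -0.4, -3.9]
finger_gap: 0.0335
clock: 25.65
tcp_pos: [0.6605, -0.0877, 0.1286]
tool_rot: [0.5, -0.5, 0.501, -0.5]
wrist_force: [-0.4, -0.6, -4.5]
finger_gap: 0.0336
clock: 26.15
tcp_pos: [0.6605, -0.0877, 0.1225]
tool_rot: [0.499, -0.5, 0.501, -0.5]
wrist_force: [0.1, -0.4, -3.4]
finger_gap: 0.0331
```

```bash
python3 -m pendant '{"hand":[0.2,0.2,0.2,0.2,0.2],"offset":[[0,0,-1],[0,0,0],[0,0,-1],[0,0,0],[0,0,0]],"spin":[0,0,0,0,0]}'
python3 -m pendant '{"hand":[0.2,0.2,0.2,0.2,0.2],"offset":[[0,0,-0.5],[0,0,0],[0,0,-0.5],[0,0,0],[0,0,0]],"spin":[0,0,0,0,0]}'
```

```text
clock: 26.65
tcp_pos: [0.6607, -0.0878, 0.121]
tool_rot: [-0.5, 0.499, -0.5, 0.501]
wrist_force: [0.4, 1.3, -1.3]
finger_gap: 0.0334
clock: 27.15
tcp_pos: [0.6608, -0.0878, 0.121]
tool_rot: [-0.5, 0.499, -0.5, 0.501]
wrist_force: [-2.6, 1.1, 4.8]
finger_gap: 0.0336
```

```bash
python3 -m pendant '{"hand":[0.25,0.3,0.4,0.55,0.7],"offset":[[0,0,0],[0,0,0],[0,0,0],[0,0,0],[0,0,0]],"spin":[0,0,0,0,0]}'
python3 -m pendant '{"hand":[0.7,0.7,0.7,0.7,0.7],"offset":[[0,0,0],[0,0,20],[0,0,40],[0,0,40],[0,0,30]],"spin":[0,0,0,0,0]}'
python3 -m pendant '{"hand":[0.7,0.7,0.7,0.7,0.7],"offset":[[-46,-14.5,0],[-46,-14.5,0],[-46,-14.5,0],[-46,-14.5,0],[-46,-14.5,0]],"spin":[0,0,0,0,0]}'
python3 -m pendant '{"hand":[0.7,0.7,0.7,0.7,0.7],"offset":[[-1.5,-0.5,0],[0,0,0],[0,0,-20],[0,0,-35],[0,0,-34]],"spin":[0,0,0,0,0]}'
python3 -m pendant '{"hand":[0.7,0.7,0.7,0.7,0.7],"offset":[[0,0,-25],[0,0,-15],[0,0,0],[0,0,0],[0,0,0]],"spin":[0,0,0,0,0]}'
python3 - <<'E'
from h import *
im=eyes.capture("side"); r,k=140,200
cv2.imwrite("pics/p3.png",cv2.resize(im[r:r+170,k:k+250],None,fx=3,fy=3,interpolation=3))
E
```

```text
clock: 27.65
tcp_pos: [0.6609, -0.0879, 0.1195]
tool_rot: [-0.5, 0.499, -0.5, 0.501]
wrist_force: [-0.2, -0.4, 0.1]
finger_gap: 0.0486
clock: 28.15
tcp_pos: [0.6613, -0.0882, 0.2523]
tool_rot: [-0.5, 0.499, -0.5, 0.502]
wrist_force: [0.6, 0.3, -0.2]
finger_gap: 0.0652
clock: 28.65
tcp_pos: [0.4288, -0.1609, 0.2497]
tool_rot: [-0.5, 0.499, -0.5, 0.501]
wrist_force: [-0.3, -1.0, 0.9]
finger_gap: 0.0652
clock: 29.15
tcp_pos: [0.432, -0.1602, 0.1598]
tool_rot: [0.501, -0.5, 0.499, -0.501]
wrist_force: [-0.1, -0.1, -0.3]
finger_gap: 0.0648
clock: 29.65
tcp_pos: [0.4305, -0.1609, 0.1214]
tool_rot: [-0.5, 0.499, -0.5, 0.501]
wrist_force: [0.8, -1.0, 0.2]
finger_gap: 0.0652
```

View pics/p3.png

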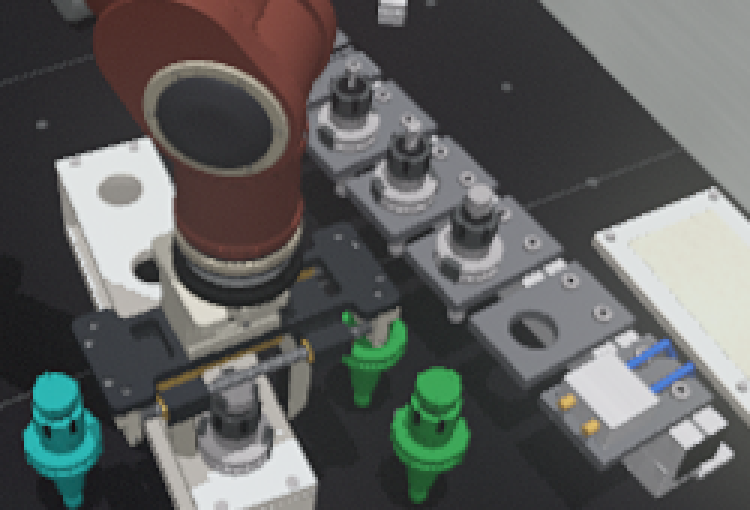

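```bash
python3 -m pendant '{"hand":[0.4,0.3,0.2,0.2,0.2],"offset":[[0,0,0],[0,0,0],[0,0,0],[0,0,0],[0,0,0]],"spin":[0,0,0,0,0]}'
python3 -m pendant '{"hand":[0.2,0.2,0.2,0.2,0.2],"offset":[[0,0,0],[0,0,0],[0,0,10],[0,0,20],[0,0,30]],"spin":[0,0,0,0,0]}'
python3 -m pendant '{"hand":[0.2,0.2,0.2,0.2,0.2],"offset":[[0,0,35],[0,0,35],[0,0,34],[0,0,0],[30,-1,0]],"spin":[0,0,0,0,0]}'
python3 -m pendant '{"hand":[0.2,0.2,0.2,0.2,0.2],"offset":[[45,-1,0],[45,-1,0],[45,-1,0],[45,-1,0],[28,-1,0]],"spin":[0,0,0,0,0]}'
python3 -m pendant '{"hand":[0.2,0.2,0.2,0.2,0.2],"offset":[[0,0,0],[0,0,0],[0,0,0],[0,0,0],[0,0,0]],"spin":[0,0,0,0,0]}'
```

```text
clock: 30.2
tcp_pos: [0.4294, -0.1608, 0.1208]
tool_rot: [-0.5, 0.499, -0.5, 0.501]
wrist_force: [1.4, -0.4, 0.3]
finger_gap: 0.0333
clock: 30.7
tcp_pos: [0.4271, -0.16, 0.1801]
tool_rot: [0.498, -0.5, 0.502, -0.499]
wrist_force: [0.6, -0.1, -3.6]
finger_gap: 0.0335
clock: 31.2
tcp_pos: [0.4549, -0.162, 0.2849]
tool_rot: [0.498, -0.499, 0.503, -0.5]
wrist_force: [0.4, -0.2, -3.6]
finger_gap: 0.0334
clock: 31.7
tcp_pos: [0.6688, -0.1651, 0.281]
tool_rot: [0.499, -0.5, 0.502, -0.498]
wrist_force: [0.9, 1.0, -3.8]
finger_gap: 0.0334
clock: 32.2
tcp_pos: [0.6663, -0.1669, 0.2852]
tool_rot: [0.499, -0.499, 0.501, -0.501]
wrist_force: [0.5, -0.2, -3.6]
finger_gap: 0.0334
```

```bash
python3 -m pendant '{"hand":[0.2,0.2,0.2,0.2,0.2],"offset":[[2,0.8,-35],[0,0,-35],[0,0,-30],[0,0,-20],[0,0,-15]],"spin":[0,0,0,0,0]}'
python3 -m pendant '{"hand":[0.2,0.2,0.2,0.2,0.2],"offset":[[0,0,-6],[0,0,-6],[0,0,-5],[0,0,-4],[0,0,0]],"spin":[0,0,0,0,0]}'
python3 -m pendant '{"hand":[0.2,0.2,0.2,0.2,0.2],"offset":[[0,0,-2],[0,0,-2],[0,0,-1],[0,0,-1],[0,0,0]],"spin":[0,0,0,0,0]}'
python3 -m pendant '{"hand":[0.2,0.2,0.2,0.2,0.2],"offset":[[0,0,-1],[0,0,0],[0,0,-1],[0,0,0],[0,0,0]],"spin":[0,0,0,0,0]}'
```

```text
clock: 32.7
tcp_pos: [0.6683, -0.1655, 0.1483]
tool_rot: [0.499, -0.5, 0.501, -0.5]
wrist_force: [-0.6, 0.1, -3.9]
finger_gap: 0.0335
clock: 33.2
tcp_pos: [0.669, -0.1659, 0.1286]
tool_rot: [0.5, -0.5, 0.501, -0.5]
wrist_force: [-0.2, 0.0, -3.7]
finger_gap: 0.0339
clock: 33.7
tcp_pos: [0.669, -0.1659, 0.1225]
tool_rot: [0.499, -0.5, 0.501, -0.5]
wrist_force: [0.1, -0.6, -4.1]
finger_gap: 0.0335
clock: 34.2
tcp_pos: [0.6693, -0.166, 0.121]
tool_rot: [-0.5, 0.499, -0.5, 0.501]
wrist_force: [-0.6, -0.6, -1.7]
finger_gap: 0.0337
```

```bash
python3 -m pendant '{"hand":[0.2,0.2,0.2,0.2,0.2],"offset":[[0,0,-0.5],[0,0,0],[0,0,-0.5],[0,0,0],[0,0,0]],"spin":[0,0,0,0,0]}'
python3 -m pendant '{"hand":[0.25,0.3,0.4,0.55,0.7],"offset":[[0,0,0],[0,0,0],[0,0,0],[0,0,0],[0,0,0]],"spin":[0,0,0,0,0]}'
python3 -m pendant '{"hand":[0.7,0.7,0.7,0.7,0.7],"offset":[[0,0,0],[0,0,20],[0,0,40],[0,0,40],[0,0,40]],"spin":[0,0,0,0,0]}'
python3 -m pendant '{"hand":[0.7,0.7,0.7,0.7,0.7],"offset":[[-40,-25,0],[-40,-25,0],[-40,-25,0],[-30,-25,0],[0,-25,0]],"spin":[0,0,0,0,0]}'
python3 -m pendant '{"hand":[0.7,0.7,0.7,0.7,0.7],"offset":[[0,-25,0],[0,-25,0],[0,0,0],[0,0,0],[0,0,0]],"spin":[0,0,0,0,0]}'
python3 - <<'E'
from h import *
for c,(r,k) in {"side":(140,200),"top":(120,170)}.items():
    im=eyes.capture(c)
    cv2.imwrite(f"pics/end_{c}.png",cv2.resize(im[r:r+170,k:k+250],None,fx=3,fy=3,interpolation=3))
E
```

```text
clock: 34.7
tcp_pos: [0.6693, -0.166, 0.1209]
tool_rot: [-0.5, 0.499, -0.5, 0.501]
wrist_force: [-2.0, 1.7, 5.6]
finger_gap: 0.0333
clock: 35.2
tcp_pos: [0.6693, -0.166, 0.1194]
tool_rot: [-0.5, 0.499, -0.5, 0.501]
wrist_force: [0.1, -0.6, -0.4]
finger_gap: 0.049
clock: 35.7
tcp_pos: [0.669, -0.166, 0.2609]
tool_rot: [0.499, -0.5, 0.501, -0.501]
wrist_force: [0.2, 0.4, 0.0]
finger_gap: 0.0649
clock: 36.2
tcp_pos: [0.5142, -0.2931, 0.2606]
tool_rot: [0.498, -0.498, 0.502, -0.501]
wrist_force: [1.2, -1.3, 0.5]
finger_gap: 0.0655
clock: 36.7
tcp_pos: [0.5197, -0.3393, 0.2594]
tool_rot: [0.5, -0.5, 0.5, -0.5]
wrist_force: [0.3, -0.9, 0.3]
finger_gap: 0.0649
```

View pics/end_side.png

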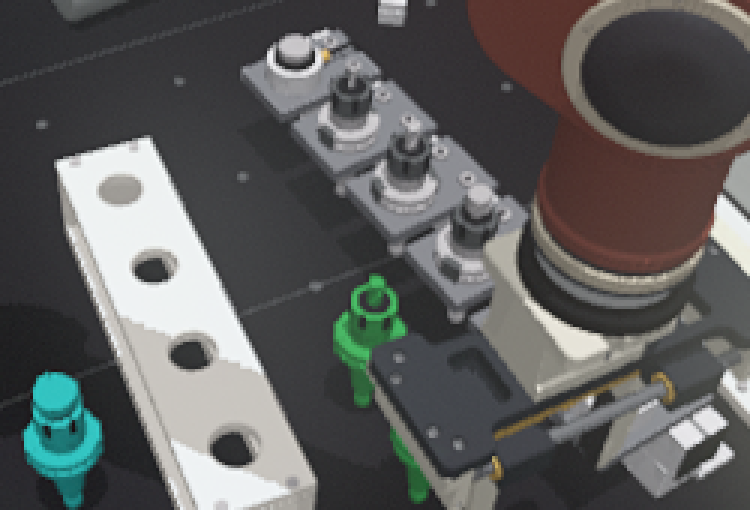

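View pics/end_top.png

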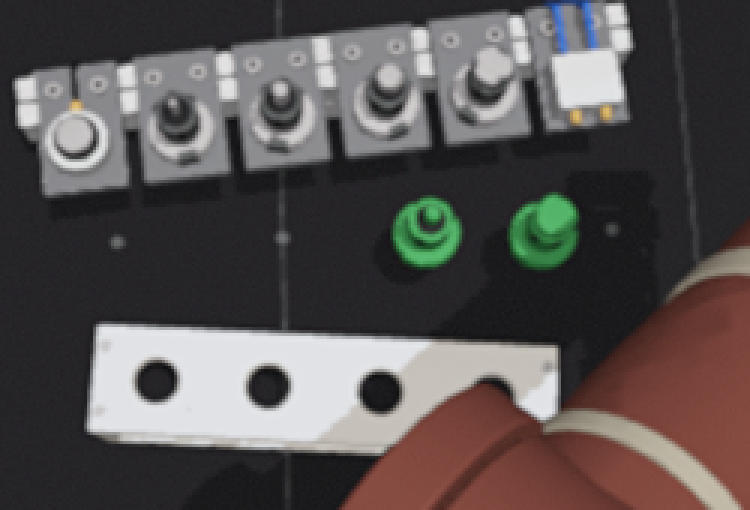

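All four holders are upright in the rail, in the order needle, mill, groove, face from the sensor. The decoys are untouched and the arm is clear, so I am handing in.

```bash
python3 -c "
from cell import manip; print(manip.sign_off())"
```

```text
the job is handed in; nothing more can be done
None
```

All four tool holders are on the rail, sorted by cutter diameter from the sensor outward: 6, 12, 20, then 30 mm. I handed the job in at about 37 s, well under the 96 s limit.

- **Seating:** each holder went down without touching the hole edge. The wrist force first showed contact (5–9 N) at about the height at which that holder had been gripped while seated in the block. The largest wrist force I read was about 9 N.
- **Final pictures:** the top view shows all four upright in the right order, the carry block's holes empty as far as they show, and the green look-alikes unmoved. The turquoise look-alike looks unmoved in the side view. The red one was not in the final pictures, and nothing touched it as far as I know.
- **What I could not fully check:** the gripper hid the 30 mm holder in the last side view. Its seating rests on the top view and the force and height readings.
- **Disagreement:** the two cameras differed by 3–4 mm in y for both the block and the rail. I used the average. The offset was nearly the same at both places, so it mostly cancelled between pick and place.

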